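Lock the badly capped vials in the quarantine drawer

TASK

Some vials of this batch are not properly closed (cap missing or crooked): open the quarantine box by its combination - clockwise to 8, passing it twice and stopping on it the third time, then anticlockwise, passing 3 once and stopping on it the second time, then clockwise straight to 6, resting a moment on each number and not overrunning the third 8. With the dial left on 6, pull the drawer well out, stand every odd vial upright in it and let go, and shut it fully. Then turn the dial (either way, less than one turn) to 0 to lock it, leaving the good vials standing on the mat and everything else where it is.

Things in the scene. Friction and masses are not known exactly. Their poses are not given: they have to be found in the camera images.
- lockbox: quarantine box: white steel housing fixed to the bench, 200 (x) x 180 (y) x 100 mm high, origin at the centre of its underside; its front (-x of its own frame) carries the drawer, its flat roof the dial. It may stand on the left or the right of the bench
- drawer (a joint): slide of the grey drawer, 0 shut, 0.12 m fully out towards -x of the lockbox; moves at about 2 N, stays where it is left. The bolt offers no resistance here, but having the drawer open with the dial off the opening number counts as forcing it
- drawer_in (a point): centre of the drawer's inner floor, moving with it, 12 mm above the bench; axes as the lockbox. Inside 160 (x) by 150 mm (y), side walls 36 mm high; front panel 178 mm wide, top at 74 mm, inner face 83 mm to -x of this point. Fully out, the 120 mm next to the front panel are open from above, the rest is under the roof (94 mm above the bench; a standing vial passes)
- pull (a point): top of the drawer's pull, an upright fin in the middle of the front panel, reaching 28 mm out from the panel (to -x; this point is at the middle of those 28 mm), 12 mm thick (y), from 22 to 87 mm above the bench; free on both sides: pinch it from above with the fingers on its two y sides
- dial (a joint): black dial, rad, growing CLOCKWISE seen from above and counting whole turns (range -9 to 22). Twelve ticks, numbers 0 to 11, run clockwise; the peg points at the current one. Number n is n*pi/6 plus whole turns; 0, a double tick, is nearest the drawer front (-x of the lockbox), 3 at +y, 6 to the rear. Starts between -1.8 and 3.9; stays where left; friction 0.05 N m
- dial_axis (a point): centre of the dial's upper face, 120 mm above the bench, axis vertical; dial diameter 90 mm, 14 mm thick
- peg (a point): top centre of the dial's steel peg, 14 mm diameter, standing 36 mm above the dial's face, 30 mm from the dial's axis; the peg spins freely about its own axis, so it can be gripped and led round in circles without turning the hand
- mat: black rubber mat 270 x 270 x 3 mm, fixed; origin at the middle of its rear edge, underside: it reaches from x = -270 to 0 and y = -135 to 135 mm in its own frame. The batch stands on it about 80 mm apart
- sealed1: white plastic vial, SOUND: body of 34 mm diameter up to 46 mm height on a weighted steel foot of 38 mm diameter, 6 mm high, then a neck of 14 mm diameter up to 57 mm; 35 to 70 g; origin at the centre of its underside, z up; straight white cap of 28 mm diameter from 49 to 67 mm. May be absent
- sealed2: white plastic vial, SOUND: body of 34 mm diameter up to 46 mm height on a weighted steel foot of 38 mm diameter, 6 mm high, then a neck of 14 mm diameter up to 57 mm; 35 to 70 g; origin at the centre of its underside, z up; straight white cap of 28 mm diameter from 49 to 67 mm. May be absent
- sealed3: white plastic vial, SOUND: body of 34 mm diameter up to 46 mm height on a weighted steel foot of 38 mm diameter, 6 mm high, then a neck of 14 mm diameter up to 57 mm; 35 to 70 g; origin at the centre of its underside, z up; straight white cap of 28 mm diameter from 49 to 67 mm. May be absent
- sealed4: white plastic vial, SOUND: body of 34 mm diameter up to 46 mm height on a weighted steel foot of 38 mm diameter, 6 mm high, then a neck of 14 mm diameter up to 57 mm; 35 to 70 g; origin at the centre of its underside, z up; straight white cap of 28 mm diameter from 49 to 67 mm. May be absent
- bare1: white plastic vial, ODD: body of 34 mm diameter up to 46 mm height on a weighted steel foot of 38 mm diameter, 6 mm high, then a neck of 14 mm diameter up to 57 mm; 35 to 70 g; origin at the centre of its underside, z up; its cap is missing, the neck is bare. May be absent
- bare2: white plastic vial, ODD: body of 34 mm diameter up to 46 mm height on a weighted steel foot of 38 mm diameter, 6 mm high, then a neck of 14 mm diameter up to 57 mm; 35 to 70 g; origin at the centre of its underside, z up; its cap is missing, the neck is bare. May be absent
- crooked1: white plastic vial, ODD: body of 34 mm diameter up to 46 mm height on a weighted steel foot of 38 mm diameter, 6 mm high, then a neck of 14 mm diameter up to 57 mm; 35 to 70 g; origin at the centre of its underside, z up; its cap of 28 mm diameter sits visibly crooked, leaning 29 degrees, up to about 75 mm high. May be absent
- crooked2: white plastic vial, ODD: body of 34 mm diameter up to 46 mm height on a weighted steel foot of 38 mm diameter, 6 mm high, then a neck of 14 mm diameter up to 57 mm; 35 to 70 g; origin at the centre of its underside, z up; its cap of 28 mm diameter sits visibly crooked, leaning 29 degrees, up to about 75 mm high. May be absent
- jar: amber jar with black lid standing among the vials on the mat, 42 mm diameter, 58 mm high; bystander
- dish: clear flat dish on the rear of the lockbox roof, 54 mm diameter, 14 mm high; bystander
- reagent: amber bottle, 60 mm diameter, 140 mm high, on the far left; bystander
- flask: white bottle, 48 mm diameter, 100 mm high, on the far right; bystander
- beaker: grey beaker, 66 mm diameter, 80 mm high, on the far right; bystander
- tipbox: blue box 110 x 80 x 50 mm at the far side; bystander
- marker: black pen 120 mm long, near the robot on the right; bystander

How it is judged:
On the way, in this order (a step that is already met when the one before it is completed fails the run):
1. the dial rests on 8, reached clockwise after passing 8 twice (within 0.2 rad) (value of joint dial between 16.5552 and 16.9552 rad and velocity of joint dial between -0.3 and 0.3 rad/s and value of joint drawer below 0.01 m), for 0.2 s.
2. the dial rests on 3, reached anticlockwise after passing 3 once (within 0.2 rad) (value of joint dial between 7.654 and 8.054 rad and velocity of joint dial between -0.3 and 0.3 rad/s and value of joint drawer below 0.01 m), for 0.2 s.
3. the dial rests on 6, reached clockwise (within 0.2 rad) (value of joint dial between 9.2248 and 9.6248 rad and velocity of joint dial between -0.3 and 0.3 rad/s and value of joint drawer below 0.01 m), for 0.2 s.
4. the drawer is pulled out at least 95 mm (value of joint drawer above 0.095 m), for 0.1 s.
5. every odd vial stands upright in the drawer, released (x of bare1 in the frame of drawer_in between -0.083 and 0.083 m and y of bare1 in the frame of drawer_in between -0.077 and 0.077 m and z of bare1 in the frame of drawer_in between -0.008 and 0.012 m and angle between each of bare1, bare2, crooked1, crooked2's own z axis and vertical below 0.3 rad and linear speed of each of bare1, bare2, crooked1, crooked2 below 0.03 m/s and x of bare2 in the frame of drawer_in between -0.083 and 0.083 m and y of bare2 in the frame of drawer_in between -0.077 and 0.077 m and z of bare2 in the frame of drawer_in between -0.008 and 0.012 m and x of crooked1 in the frame of drawer_in between -0.083 and 0.083 m and y of crooked1 in the frame of drawer_in between -0.077 and 0.077 m and z of crooked1 in the frame of drawer_in between -0.008 and 0.012 m and x of crooked2 in the frame of drawer_in between -0.083 and 0.083 m and y of crooked2 in the frame of drawer_in between -0.077 and 0.077 m and z of crooked2 in the frame of drawer_in between -0.008 and 0.012 m and contact force between the fingers and bare1 below 0.1 N and contact force between the fingers and bare2 below 0.1 N and contact force between the fingers and crooked1 below 0.1 N and contact force between the fingers and crooked2 below 0.1 N), for 0.3 s.
6. the drawer is shut (within 10 mm), the dial still on 6 (value of joint drawer below 0.01 m and value of joint dial between 9.0748 and 9.7748 rad), for 0.2 s.
At the end, for the whole second after the job is handed in: the drawer is shut within 10 mm, the dial is on 0 within 0.2 rad, every odd vial stands upright (within 0.3 rad) in the drawer, every sound vial stands upright on the mat, all at rest (value of joint drawer below 0.01 m and (value of joint dial between 6.0832 and 6.4832 rad or value of joint dial between 12.3664 and 12.7664 rad) and velocity of joint dial between -0.3 and 0.3 rad/s and x of bare1 in the frame of drawer_in between -0.083 and 0.083 m and y of bare1 in the frame of drawer_in between -0.077 and 0.077 m and z of bare1 in the frame of drawer_in between -0.008 and 0.012 m and angle between each of bare1, bare2, crooked1, crooked2, sealed1, sealed2, sealed3, sealed4's own z axis and vertical below 0.3 rad and linear speed of each of bare1, bare2, crooked1, crooked2, sealed1, sealed2, sealed3, sealed4 below 0.03 m/s and x of bare2 in the frame of drawer_in between -0.083 and 0.083 m and y of bare2 in the frame of drawer_in between -0.077 and 0.077 m and z of bare2 in the frame of drawer_in between -0.008 and 0.012 m and x of crooked1 in the frame of drawer_in between -0.083 and 0.083 m and y of crooked1 in the frame of drawer_in between -0.077 and 0.077 m and z of crooked1 in the frame of drawer_in between -0.008 and 0.012 m and x of crooked2 in the frame of drawer_in between -0.083 and 0.083 m and y of crooked2 in the frame of drawer_in between -0.077 and 0.077 m and z of crooked2 in the frame of drawer_in between -0.008 and 0.012 m and x of sealed1 in the frame of mat between -0.275 and 0.005 m and y of sealed1 in the frame of mat between -0.14 and 0.14 m and z of sealed1 in the frame of mat between -0.004 and 0.012 m and x of sealed2 in the frame of mat between -0.275 and 0.005 m and y of sealed2 in the frame of mat between -0.14 and 0.14 m and z of sealed2 in the frame of mat between -0.004 and 0.012 m and x of sealed3 in the frame of mat between -0.275 and 0.005 m and y of sealed3 in the frame of mat between -0.14 and 0.14 m and z of sealed3 in the frame of mat between -0.004 and 0.012 m and x of sealed4 in the frame of mat between -0.275 and 0.005 m and y of sealed4 in the frame of mat between -0.14 and 0.14 m and z of sealed4 in the frame of mat between -0.004 and 0.012 m); the robot touches nothing.
It fails at once if the drawer is more than 20 mm open while the dial is off 6 by more than 0.35 rad (value of joint drawer above 0.02 m and not (value of joint dial between 9.0748 and 9.7748 rad)).
It fails at once if the dial is turned clockwise beyond the third arrival at 8 by more than 0.45 rad (value of joint dial above 17.2052 rad).
It fails at once if a bystander is knocked over or moved more than 50 mm (distance of any of jar, dish, reagent, flask, beaker, tipbox, marker from where it was at the start of the episode above 0.05 m or angle between any of jar, dish, reagent, flask, beaker, tipbox, marker's own z axis and vertical above 0.6 rad).
Of bare1, bare2, crooked1, crooked2 only 2 to 3 are there at a start; the rules pass over those that are not, and their reading is None.
Of sealed1, sealed2, sealed3, sealed4 only 3 to 4 are there at a start; the rules pass over those that are not, and their reading is None.
At some moment in a run one of bare1, bare2, crooked1, crooked2, sealed1, sealed2, sealed3, sealed4 may be knocked a few centimetres aside while the robot is not near it.
It also fails if it takes over 208 s, if anything falls off the work surface, if the arm or the gripper's body presses on something with over 40 N, if the wrist force passes 120 N, or if a joint passes its speed limit or range.

ROBOT

A 7-joint arm with a two-finger parallel gripper is mounted at the origin on the work surface. World frame = base frame: x ahead of the robot, y to its left, z up, the work surface at z = 0. Lengths are in m, angles in rad, forces in N, time in s.
With the tool pointing down it reaches from about 0.4 to 0.85 m from the base axis. Payload 6.9 kg.
Tool frame: the origin (TCP) lies midway between the tips of the shut fingers; the grasp point (between the pads) lies 19 mm behind it (robot.grasp_offset is the distance from the TCP to the grasp point, in m); z points along the fingers, y is the line along which they close (so a half turn about z gives the same grasp; the last joint's range is limited). The gripper opens to 85 mm and grips with 20 to 120 N. Pads are 22 mm wide; open, the fingers measure 114 mm over their backs; the gripper's body (76 mm by 85 mm) begins 54 mm behind the grasp point. The pads swing forward as they close: fully open they stand 13 mm farther back than shut.
Start: joints at [1.23, 0.507, -0.238, 1.5, 0.126, 1.149, -0.155], TCP at [0.269, -0.564, 0.198] pointing down, gripper open.
Joint ranges: [-3.08, 3.08], [-0.24, 2.05], [-1.43, 1.35], [0, 2.5], [-1.52, 4.66], [0.17, 1.96], [-2.89, 2.89]. Speed limits (rad/s): [2.39, 2.39, 3.14, 3.14, 3.14, 3.14, 3.14].

INTERFACE

Orientations are given as a rotation vector (axis times angle).
In Python, from plant import status, cams, robot gives the robot as it stands.
- The arm moves only by the shell command python3 -m handwheel 'ROWS' [OPENING] [FORCE]. ROWS is a JSON object of lists of equal length, an entry for each row: "delta_pos": the shift along the tool's x, y, z as a fraction of full scale, a list of three; "rot": the turn, a rotation vector about the tool's x, y, z as a fraction of full scale, a list of three. A call has 1 to 12 rows; each row shifts and turns the commanded pose from where the row before left it, along the tool's axes as they then stand; what a row does not reach is not made up. Full scale, the value 1, is 0.06 m for a shift and 8 degrees for a turn. A row lasts 1/8 s, in which the tool goes at most 62.5 mm and 10.7 degrees, less where a joint would pass 70% of its speed; a pose out of reach is approached as far as the arm can. A call with a number of a shift or a turn outside -1 to 1 is refused whole. A call with a gripper value outside its range is refused whole. OPENING is the gripper command: -1 is shut, 1 is fully open, values between are in proportion, set as the call begins (- or left out, the last holds). The fingers move at their own pace and stop on an object; FORCE is the grip in N (left out, the last holds). Time passes only in rows, so rows that do not move let the fingers close. It gives the time, the measured TCP pose, the force, the opening and the grip force at its end, in the units of the state.
- status.state(): the state, without advancing time (a new reading comes with each control period).
- cams.grab_frame(name): name is "scene" or "top" or "wrist"; returns a dict with "color" (420x560x3 uint8, blue, green, red), "fx", "fy", "cx", "cy" (pixels), "T" (4x4, takes a point from camera to world coordinates). Camera axes: x right, y down, z forward; pixel columns grow to the right and rows downward; lengths in m; the calibration is good to about 2 mm. A picture is of the moment at which its call begins. There is no depth.
- robot.hand_in(): hands the job in; it is judged then, once.
The state is a dict: "clock": time; "joints": joint angles; "joint_velocities": joint speeds; "tau": joint torques, N m; "ee_pos": TCP position; "ee_rot": TCP orientation; "wrist_force": force on the tool from outside, world axes, zero at the start; "moment": the same for the moment, N m; "opening": finger opening in m; "grip_force": force on a finger pad.
Only numpy, scipy, OpenCV 4.12 (cv2) and the standard library are available. Lean on these libraries where they do the work, as an engineer would, in place of code of your own. Each camera call takes 0.05 s, during which the arm holds its last target. There are 200 camera calls.

## Working session

There is one attempt and no reset: what is moved stays moved. The work goes in short steps, Python scripts to look and compute and a shell command to move; the robot and the scene stay as the last step left them, time stands still between calls to the robot, and variables do not carry over. Pictures are saved under pics/ and viewed, at most 14 in all, crops included, and the job is handed in when it is done.

```bash
mkdir -p pics; ls; cat > h.py <<'E'
import numpy as np, cv2
from scipy.spatial.transform import Rotation as R
from plant import status, cams, robot
def grab(n,fn=None):
    f=cams.grab_frame(n)
    if fn: cv2.imwrite('pics/'+fn,f['color'])
    np.save('/tmp/%s.npy'%n,f,allow_pickle=True); return f
def load(n): return np.load('/tmp/%s.npy'%n,allow_pickle=True).item()
def pix(f,u,v,z):
    T=f['T'];d=T[:3,:3]@np.array([(u-f['cx'])/f['fx'],(v-f['cy'])/f['fy'],1]);o=T[:3,3]
    return o+d*(z-o[2])/d[2]
def proj(f,p):
    q=np.linalg.inv(f['T'])@np.append(p,1);return f['fx']*q[0]/q[2]+f['cx'],f['fy']*q[1]/q[2]+f['cy']
def goto(p,yaw=None):
    """needed shift in tool axes, in full-scale units"""
    s=status.state();r=R.from_rotvec(s['ee_rot'])
    return np.round(r.inv().apply(np.array(p)-s['ee_pos'])/0.06,3)
E
python3 - <<'E'
from h import *
a=grab('top','top0.png');b=grab('scene','scene0.png')
print(status.state());print(R.from_rotvec(status.state()['ee_rot']).as_matrix());print(a['T'],b['T'],a['fx'])
E
```

```text
pics
{'clock': 0.1, 'joints': array([ 1.23047821,  0.50828696, -0.23754362,  1.50104606,  0.12571922,
        1.1489162 , -0.15482102]), 'joint_velocities': array([ 0.00110081, -0.00189905, -0.00052759, -0.00336169, -0.00075137,
        0.00138105, -0.00200653]), 'tau': array([-6.32666401e-03, -6.21832037e+01, -2.19511271e+00, -2.50203234e+01,
        1.25592446e-02,  7.79295311e-03,  6.07755783e-05]), 'ee_pos': array([ 0.26920642, -0.56347639,  0.19719192]), 'ee_rot': array([-3.06228706e+00, -6.94164029e-01,  6.40304697e-04]), 'wrist_force': array([-0.08596763,  0.84755939, -0.77510557]), 'moment': array([2.12956974e-02, 1.76624718e-02, 6.81246446e-05]), 'grip_force': 0.0, 'opening': 0.0850924297425642}
[[ 9.02253573e-01  4.31205196e-01 -7.54553571e-04]
 [ 4.31205855e-01 -9.02252353e-01  1.48387281e-03]
 [-4.09440697e-05 -1.66419746e-03 -9.99998614e-01]]
[[-0.02403658 -0.99189355  0.1247775   0.34766849]
 [-0.99953673  0.0215135  -0.02152907  0.01772257]
 [ 0.01867015 -0.12523718 -0.99195115  1.54788014]
 [ 0.          0.          0.          1.        ]] [[-0.60789371  0.60464457 -0.51465539  1.31370114]
 [ 0.79380455  0.44774363 -0.41158228  0.63165608]
 [-0.01842732 -0.65873408 -0.75215015  1.25634804]
 [ 0.          0.          0.          1.        ]] 523.8647550208859
```

View pics/top0.png

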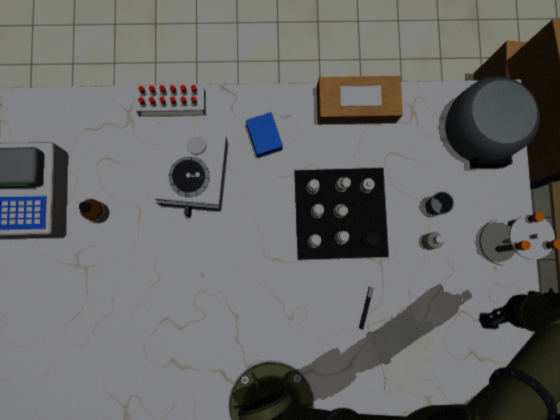

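View pics/scene0.png

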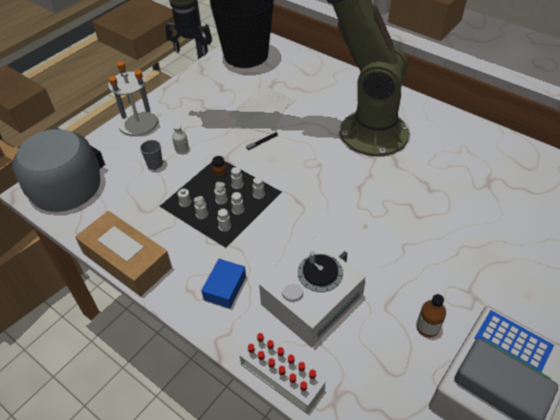

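```bash
python3 - <<'E'
from h import *
a=load('top')['color'];b=load('scene')['color']
A=cv2.resize(a[160:265,285:395],None,fx=5,fy=5,interpolation=cv2.INTER_CUBIC)
B=cv2.resize(b[150:250,155:290],None,fx=5,fy=5,interpolation=cv2.INTER_CUBIC)
C=cv2.resize(a[125:225,145:240],None,fx=6,fy=6,interpolation=cv2.INTER_CUBIC)
for n,i in (('A',A),('B',B),('C',C)): cv2.imwrite(f'pics/c{n}.png',i)
f=load('top')
for u,v in ((189,176),):print(pix(f,u,v,.12))
for p in ((385,168),(295,170),(297,259),(388,256)):print(pix(f,*p,.003))
E
```

```text
[0.64407794 0.21453376 0.12      ]
[ 0.68102499 -0.35959949  0.003     ]
[ 0.68031153 -0.08738278  0.003     ]
[ 0.41313625 -0.08540542  0.003     ]
[ 0.41572721 -0.35494952  0.003     ]
```

View pics/cA.png

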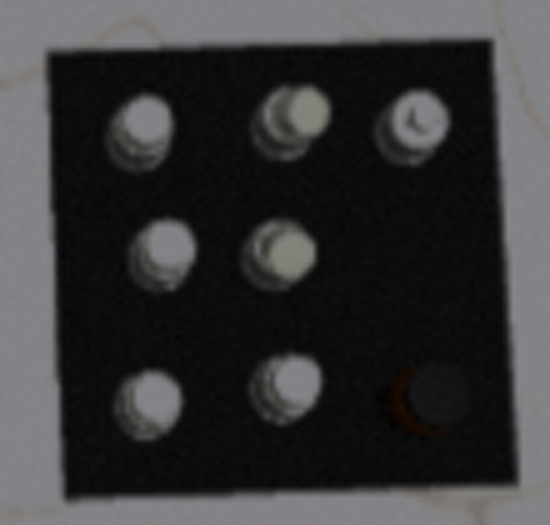

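View pics/cB.png

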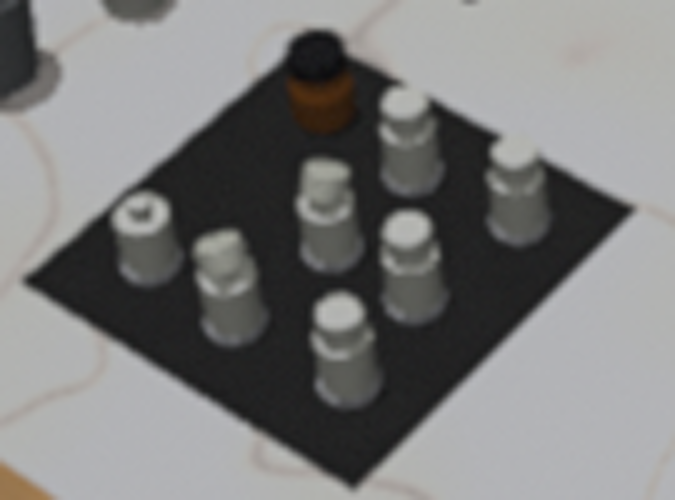

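View pics/cC.png

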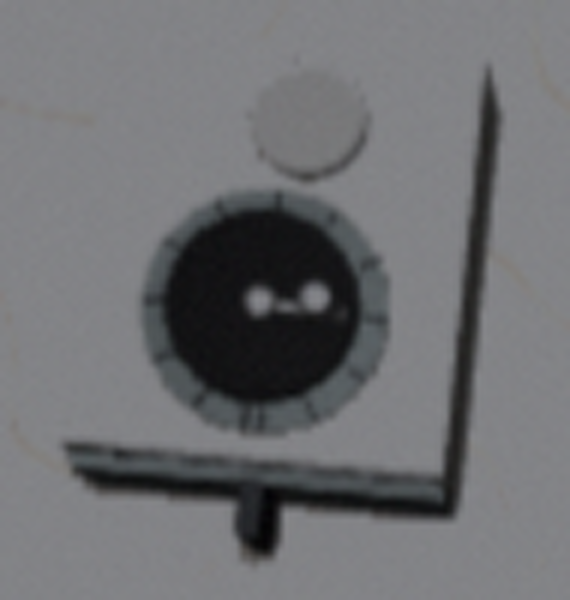

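```bash
python3 - <<'E'
from h import *
f=load('top');P=lambda x,y,z:pix(f,145+x/6-.4,125+y/6-.4,z)
c=P(261,306,.12);c2=P(264,313,.1);print('dial',c,'ring centre@.1',c2)
t0,t6=P(252,418,.1),P(280,200,.1);d=t6-t0;yaw=np.arctan2(d[1],d[0]);print('yaw ticks',np.degrees(yaw),np.linalg.norm(d))
e=P(68,445,.1)-P(447,482,.1);print('front edge',np.degrees(np.arctan2(e[1],e[0]))-90,np.linalg.norm(e))
e=P(490,70,.1)-P(447,482,.1);print('side',np.degrees(np.arctan2(e[1],e[0])),np.linalg.norm(e))
for q in ((68,445),(447,482),(490,70)):print(P(*q,.1))
p=P(315,296,.156);print('peg',p,np.linalg.norm((p-c)[:2]))
ex=np.array([np.cos(yaw),np.sin(yaw)]);ey=np.array([-ex[1],ex[0]]);v=(p-c)[:2]
print('theta',np.arctan2(v@ey,-v@ex))
print('pull',P(258,490,.087),P(258,520,.087))
V=lambda x,y,z:pix(f,285+x/5-.4,160+y/5-.4,z)
print('bare',V(421,115,.060),V(405,137,.006));print('crA foot',V(284,133,.003+.003));print('crB',V(274,260,.006))
print('others feet',[np.round(V(*q,.006)[:2],3) for q in((139,142),(160,262),(147,408),(282,393))],'jar',V(437,393,.058)[:2])
E
```

```text
dial [0.64525451 0.21701127 0.12      ] ring centre@.1 [0.64606378 0.21841796 0.1       ]
yaw ticks -7.423521024639388 0.10434534129536287
front edge -6.858386251541546 0.1767212644544282
side -6.540849024897039 0.19767629862924244
[0.58551834 0.30941279 0.1       ]
[0.56441503 0.13395608 0.1       ]
[0.76080463 0.11143847 0.1       ]
peg [0.64184109 0.1877554  0.156     ] 0.02945433082097274
theta -1.5842116752573028
pull [0.5644552  0.22336502 0.087     ] [0.5502781  0.22341952 0.087     ]
bare [ 0.6265728  -0.29635592  0.06      ] [ 0.62349716 -0.29749454  0.006     ]
crA foot [ 0.62742906 -0.22485644  0.006     ]
crB [ 0.55081623 -0.21576933  0.006     ]
others feet [array([ 0.624, -0.138]), array([ 0.551, -0.148]), array([ 0.464, -0.137]), array([ 0.471, -0.217])] jar [ 0.46518083 -0.29833827]
```

```bash
python3 -m handwheel '{"delta_pos":[[0,0,-1],[0.5,-0.4,0],[0.7,-0.55,0],[0.7,-0.55,0],[0.7,-0.55,0],[0.7,-0.55,0],[0.7,-0.55,0],[0.7,-0.55,0],[0.7,-0.55,0],[0.7,-0.55,0],[0.7,-0.55,0],[0.7,-0.55,0]],"rot":[[0,0,0],[0,0,0],[0,0,0],[0,0,0],[0,0,0],[0,0,0],[0,0,0],[0,0,0],[0,0,0],[0,0,0],[0,0,0],[0,0,0]]}' 0
python3 - <<'E'
from h import *
print(goto([.64,.188,.22]),status.state()['joints'])
E
```

```text
clock: 1.6
ee_pos: [0.5232, -0.049, 0.2578]
ee_rot: [3.064, 0.694, -0.001]
wrist_force: [0.5, -0.6, -0.1]
opening: 0.0426
grip_force: 0.0
[ 3.459 -2.726  0.628] [ 0.3745932   0.32326712 -0.45821479  1.65537517  0.15152505  1.19872031
 -1.24371746]
```

```bash
python3 -m handwheel '{"delta_pos":[[0.7,-0.55,0],[0.7,-0.55,0],[0.7,-0.55,0],[0.7,-0.55,0],[0.65,-0.52,0.3],[0,0,0],[0,0,0],[0,0,0],[0,0,0],[0,0,0],[0,0,0]],"rot":[[0,0,0],[0,0,0],[0,0,0],[0,0,0],[0,0,0],[0,0,0.8],[0,0,0.9],[0,0,0.9],[0,0,0.9],[0,0,0.55],[0,0,0]]}'
python3 - <<'E'
from h import *
f=grab('wrist','w1.png')
s=status.state();m=R.from_rotvec(s['ee_rot']).as_matrix();print(np.degrees(np.arctan2(m[1,0],m[0,0])),s['joints'],goto([.6418,.1878,.13]))
print('pred peg',proj(f,[.6418,.1878,.156]),'dial',proj(f,[.645,.217,.12]))
E
```

```text
clock: 2.98
ee_pos: [0.639, 0.186, 0.2395]
ee_rot: [3.136, -0.187, -0.001]
wrist_force: [-0.0, -0.2, -0.9]
opening: 0.0425
grip_force: 0.0
-6.751592585648375 [-0.13750801  0.55572572 -0.33175561  1.30776371  0.17895267  1.30777965
 -2.15797255] [ 0.043 -0.036  1.827]
pred peg (np.float64(279.87412735093216), np.float64(203.84255330019323)) dial (np.float64(252.16321871412254), np.float64(195.41128486535803))
```

View pics/w1.png

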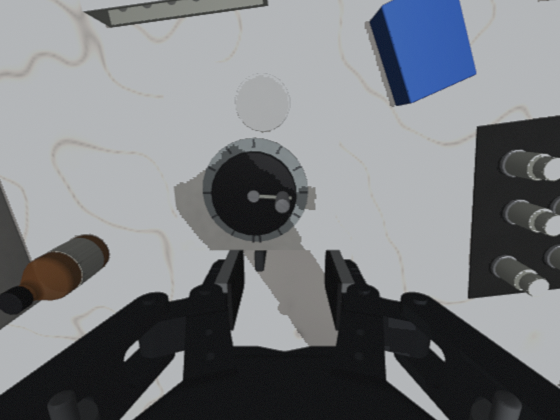

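```bash
python3 -m handwheel '{"delta_pos":[[0.03,-0.01,0.6],[0,0,0.65],[0,0,0.6],[0,0,0],[0,0,0]],"rot":[[0,0,0],[0,0,0],[0,0,0],[0,0,0],[0,0,0]]}' && python3 -m handwheel '{"delta_pos":[[0,0,0],[0,0,0],[0,0,0],[0,0,0],[0,0,0],[0,0,0]],"rot":[[0,0,0],[0,0,0],[0,0,0],[0,0,0],[0,0,0],[0,0,0]]}' -1 40
```

```text
clock: 3.65
ee_pos: [0.6419, 0.1867, 0.1304]
ee_rot: [-3.135, 0.187, -0.002]
wrist_force: [0.1, 0.9, 0.9]
opening: 0.0426
grip_force: 0.0
clock: 4.4
ee_pos: [0.6411, 0.1864, 0.1289]
ee_rot: [3.136, -0.188, -0.0]
wrist_force: [0.3, 0.2, 0.1]
opening: 0.0
grip_force: 0.0
```

```bash
python3 - <<'E'
from h import *
f=grab('wrist');g=grab('scene')
i=f['color'][100:380,140:420];j=g['color'][220:330,240:380]
o=np.hstack([cv2.resize(i,(400,400)),cv2.resize(j,(400,314))[:, :].copy() if 0 else cv2.resize(j,(400,400))])
cv2.imwrite('pics/w2.png',o);print(proj(f,[.641,.1864,.13]))
E
```

```text
(np.float64(281.5355940017524), np.float64(240.70896209601412))
```

View pics/w2.png

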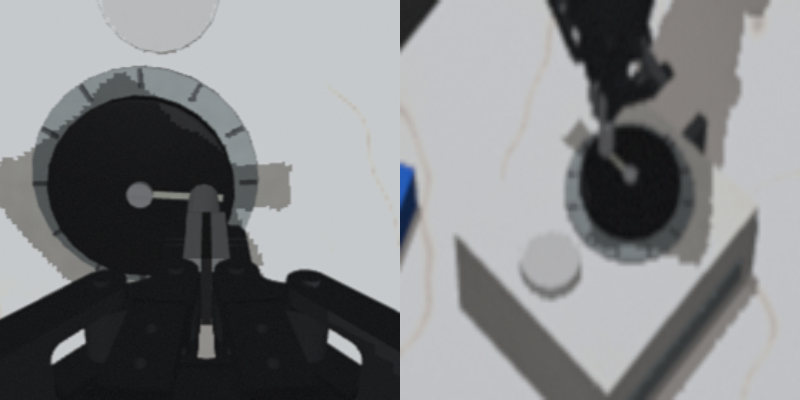

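```bash
python3 - <<'E'
from h import *
f=load('wrist');print(f['T'],status.state()['opening'],status.state()['grip_force'])
for p in ([.641,.186,.12],[.641,.186,.156],[.641,.186,.149],[.645,.217,.12]):
    u,v=proj(f,p);print(p,(u-140)/.7,(v-100)/.7)
E
python3 -c "
from h import *
i=load('wrist')['color'][200:320,220:340];cv2.imwrite('pics/w3.png',cv2.resize(i,(600,600),interpolation=cv2.INTER_CUBIC))"
```

```text
[[-1.18809226e-01 -9.54015700e-01 -2.75206125e-01  7.10572411e-01]
 [-9.92916966e-01  1.14298467e-01  3.24308320e-02  1.76534129e-01]
 [ 5.16115356e-04  2.77109912e-01 -9.60838087e-01  3.05712305e-01]
 [ 0.00000000e+00  0.00000000e+00  0.00000000e+00  1.00000000e+00]] -0.00031312077156468265 0.0
[0.641, 0.186, 0.12] 203.19006274978165 193.08708061342293
[0.641, 0.186, 0.156] 202.69089944784616 225.57769074426966
[0.641, 0.186, 0.149] 202.80386507748202 218.2247418867459
[0.645, 0.217, 0.12] 137.5403777921838 192.53028279179256
```

View pics/w3.png

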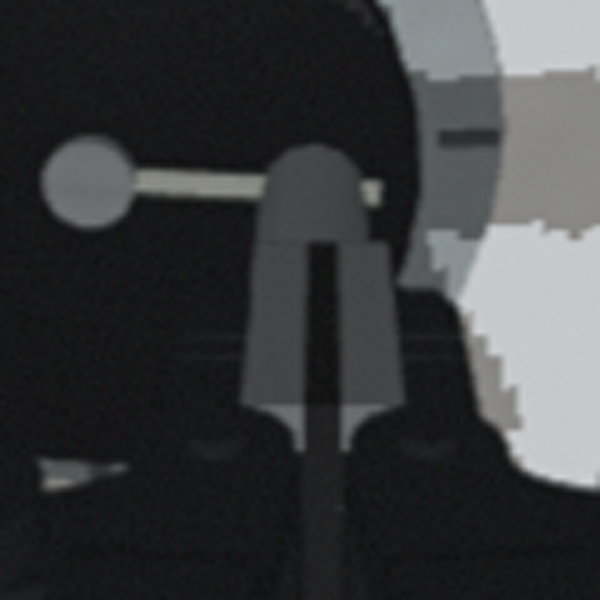

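```bash
python3 -m handwheel '{"delta_pos":[[0,0,0],[0,0,0],[0,0,0],[0,0,0]],"rot":[[0,0,0],[0,0,0],[0,0,0],[0,0,0]]}' 0; python3 -c "
from h import *
f=grab('wrist');i=f['color'][140:320,190:370];print(f['fx'])
j=grab('scene')['color'][225:300,270:345]
cv2.imwrite('pics/w4.png',np.hstack([cv2.resize(i,(400,400),interpolation=cv2.INTER_CUBIC),cv2.resize(j,(400,400),interpolation=cv2.INTER_CUBIC)]))"
```

```text
clock: 5.0
ee_pos: [0.6411, 0.1864, 0.129]
ee_rot: [3.136, -0.188, -0.0]
wrist_force: [0.2, -0.5, -0.1]
opening: 0.0427
grip_force: 0.0
290.8138142444004
```

View pics/w4.png

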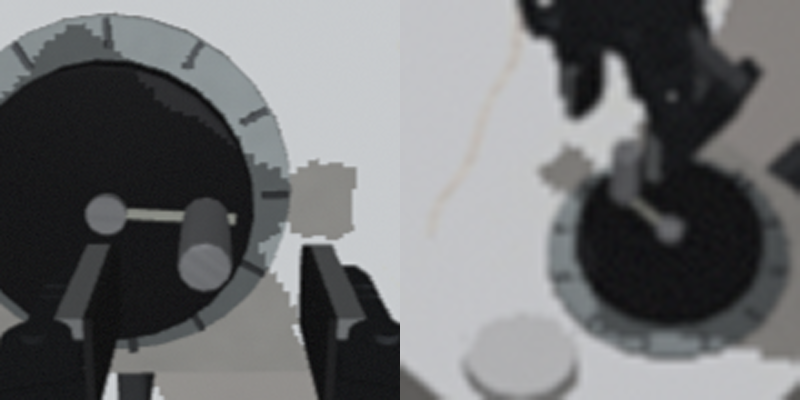

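```bash
python3 -c "
from h import *
f=load('scene');w=load('wrist');print(w['cx'],w['cy'],f['cx'],f['cy'], status.state())
for z in (.129,.142,.155,.172,.19):
  print(z,[np.round((np.array(proj(f,[x,y,z]))-[270,225])*5.333+[400,0]) for x,y in((.641,.160),(.641,.211))],[np.round((np.array(proj(w,[.652,y,z]))-[190,140])/.45) for y in(.165,.208)])
print(f'peg',(np.array(proj(f,[.641,.1864,.156]))-[270,225])*5.333+[400,0],robot.grasp_offset,[a for a in dir(robot) if a[0]!='_'])
"
```

```text
284.03886843981655 211.65935618440372 280.99492328061024 205.09093170588622 {'clock': 5.1, 'joints': array([-0.14012704,  0.63555438, -0.31692547,  1.47197378,  0.21272829,
        1.06792076, -2.19245209]), 'joint_velocities': array([ 0.00204159,  0.00022047,  0.00027759, -0.00031825,  0.00043369,
       -0.00130739,  0.00219847]), 'tau': array([-2.78235175e-04, -6.86610746e+01, -3.93068165e+00, -2.36521536e+01,
        1.30528366e-02,  2.02202915e-03, -1.71198855e-05]), 'ee_pos': array([0.64113949, 0.18636866, 0.12900909]), 'ee_rot': array([-3.13593463e+00,  1.87998303e-01, -4.94569097e-05]), 'wrist_force': array([ 0.26540582, -0.17182616,  0.45315211]), 'moment': array([ 0.01794648, -0.01114393, -0.01594565]), 'grip_force': 0.0, 'opening': 0.042624254484513686}
0.129 [array([574., 155.]), array([662., 207.])] [array([273., 179.]), array([125., 196.])]
0.142 [array([575., 139.]), array([663., 191.])] [array([277., 194.]), array([119., 212.])]
0.155 [array([575., 122.]), array([664., 175.])] [array([283., 211.]), array([112., 230.])]
0.172 [array([575., 100.]), array([665., 153.])] [array([291., 238.]), array([101., 259.])]
0.19 [array([576.,  77.]), array([667., 130.])] [array([302., 274.]), array([ 86., 297.])]
peg [620.82047506 147.99738972] 0.0187 ['IKError', 'grasp_offset', 'hand_in']
```

```bash
python3 -m handwheel '{"delta_pos":[[0,0,0.25],[0,0,0.3],[0,0,0]],"rot":[[0,0,0],[0,0,0],[0,0,0]]}' && python3 -m handwheel '{"delta_pos":[[0,0,0],[0,0,0],[0,0,0],[0,0,0],[0,0,0],[0,0,0]],"rot":[[0,0,0],[0,0,0],[0,0,0],[0,0,0],[0,0,0],[0,0,0]]}' -1 40
```

```text
clock: 5.48
ee_pos: [0.6395, 0.1858, 0.0933]
ee_rot: [3.134, -0.187, -0.007]
wrist_force: [0.3, 1.2, -0.3]
opening: 0.0426
grip_force: 0.0
clock: 6.22
ee_pos: [0.6415, 0.1875, 0.0965]
ee_rot: [-3.134, 0.187, -0.002]
wrist_force: [2.8, 5.5, 0.2]
opening: 0.0128
grip_force: 39.3
```

```bash
python3 -m handwheel '{"delta_pos":[[-0.25,-0.067,0],[-0.183,-0.183,0],[-0.067,-0.25,0],[0.067,-0.25,0],[0.183,-0.183,0],[0.25,-0.067,0],[0.25,0.067,0],[0.183,0.183,0],[0.067,0.25,0],[-0.067,0.25,0],[-0.183,0.183,0],[-0.25,0.067,0]],"rot":[[0,0,0],[0,0,0],[0,0,0],[0,0,0],[0,0,0],[0,0,0],[0,0,0],[0,0,0],[0,0,0],[0,0,0],[0,0,0],[0,0,0]]}'; cat > dial.py <<'E'
from h import *
s=status.state();y=np.radians(-7);ex=np.array([np.cos(y),np.sin(y)]);ey=np.array([-ex[1],ex[0]]);v=(s['ee_pos'][:2]-[.6445,.2165])
m=R.from_rotvec(s['ee_rot']).as_matrix()
print('th',np.degrees(np.arctan2(v@ey,-v@ex)),'r',np.linalg.norm(v),'toolyaw',np.degrees(np.arctan2(m[1,0],m[0,0])),s['ee_pos'],s['wrist_force'],s['opening'])
E
python3 dial.py
```

```text
clock: 7.72
ee_pos: [0.6416, 0.1873, 0.0965]
ee_rot: [-3.133, 0.189, -0.003]
wrist_force: [4.6, 11.5, -1.1]
opening: 0.013
grip_force: 40.1
th -91.34045903150493 r 0.02930537102753077 toolyaw -6.888558742791703 [0.64160999 0.18733748 0.09645144] [ 4.57925836 11.48639199 -1.08861218] 0.012976875619794158
```

```bash
python3 -m handwheel '{"delta_pos":[[-0.25,-0.087,0],[-0.183,-0.183,0],[-0.067,-0.25,0],[0.067,-0.25,0],[0.183,-0.183,0],[0.25,-0.067,0],[0.25,0.067,0],[0.183,0.183,0],[0.067,0.25,0],[-0.067,0.25,0],[-0.183,0.183,0],[-0.25,0.067,0]],"rot":[[0,0,0],[0,0,0],[0,0,0],[0,0,0],[0,0,0],[0,0,0],[0,0,0],[0,0,0],[0,0,0],[0,0,0],[0,0,0],[0,0,0]]}'; python3 dial.py;  python3 -m handwheel '{"delta_pos":[[-0.25,-0.067,0],[-0.183,-0.183,0],[-0.067,-0.25,0],[0.067,-0.25,0],[0.183,-0.183,0],[0.25,-0.067,0],[0.25,0.067,0],[0.183,0.183,0],[0.067,0.25,0]],"rot":[[0,0,0],[0,0,0],[0,0,0],[0,0,0],[0,0,0],[0,0,0],[0,0,0],[0,0,0],[0,0,0]]}'; python3 dial.py
```

```text
clock: 9.22
ee_pos: [0.6424, 0.1873, 0.0965]
ee_rot: [-3.135, 0.19, -0.003]
wrist_force: [3.8, 5.9, 1.3]
opening: 0.0128
grip_force: 40.5
th -92.81403281982841 r 0.02927433520420888 toolyaw -6.946396772904263 [0.64236315 0.18730376 0.09645667] [3.80961262 5.87863368 1.28127583] 0.012814295014710948
clock: 10.35
ee_pos: [0.6767, 0.2174, 0.0965]
ee_rot: [-3.132, 0.184, -0.006]
wrist_force: [7.0, 3.3, 2.5]
opening: 0.0129
grip_force: 40.7
th 171.4686072859222 r 0.032253474464755155 toolyaw -6.730734779242713 [0.67674195 0.21736196 0.09651385] [6.9523674  3.29082185 2.46641658] 0.012876673985373883
```

```bash
python3 -m handwheel '{"delta_pos":[[-0.067,0.25,0],[-0.183,0.183,0],[0,0,0],[0,0,0],[0,0,0],[0,0,0]],"rot":[[0,0,0],[0,0,0],[0,0,0],[0,0,0],[0,0,0],[0,0,0]]}'; python3 dial.py
```

```text
clock: 11.1
ee_pos: [0.6562, 0.1887, 0.0964]
ee_rot: [3.133, -0.189, -0.002]
wrist_force: [-0.9, -4.8, 8.6]
opening: 0.0121
grip_force: 41.2
th -119.80552673491489 r 0.030156151444434665 toolyaw -6.886530454345933 [0.65618866 0.18870128 0.09639626] [-0.91957756 -4.79569315  8.58345603] 0.012091814884838781
```

```bash
python3 -m handwheel '{"delta_pos":[[0.183,-0.183,0],[0.067,-0.25,0],[-0.067,-0.25,0],[-0.183,-0.183,0],[-0.25,-0.067,0],[-0.25,0.067,0],[-0.183,0.183,0],[-0.067,0.25,0],[0.067,0.25,0],[0.183,0.183,0],[0.25,0.067,0],[0.25,-0.067,0]],"rot":[[0,0,0],[0,0,0],[0,0,0],[0,0,0],[0,0,0],[0,0,0],[0,0,0],[0,0,0],[0,0,0],[0,0,0],[0,0,0],[0,0,0]]}'; python3 dial.py;  python3 -m handwheel '{"delta_pos":[[0.183,-0.183,0],[0.067,-0.25,0],[-0.067,-0.25,0],[-0.183,-0.183,0],[-0.25,-0.067,0],[0,0,0],[0,0,0],[0,0,0],[0,0,0]],"rot":[[0,0,0],[0,0,0],[0,0,0],[0,0,0],[0,0,0],[0,0,0],[0,0,0],[0,0,0],[0,0,0]]}'; python3 dial.py
```

```text
clock: 12.6
ee_pos: [0.656, 0.1885, 0.0963]
ee_rot: [3.133, -0.189, -0.004]
wrist_force: [-3.1, 0.5, 9.0]
opening: 0.0129
grip_force: 41.3
th -119.29200134617636 r 0.03023865032418285 toolyaw -6.9029994313065375 [0.65597034 0.18852131 0.09633916] [-3.05853301  0.52164236  9.03722822] 0.012874756398789187
clock: 13.72
ee_pos: [0.6476, 0.2471, 0.0964]
ee_rot: [3.135, -0.187, -0.003]
wrist_force: [-1.9, -1.9, 9.3]
opening: 0.0124
grip_force: 41.2
th 88.77486067394703 r 0.030802624756850885 toolyaw -6.83823409261943 [0.64759935 0.2471463  0.09635264] [-1.89183251 -1.85404041  9.27680629] 0.012361208604442123
```

```bash
python3 -m handwheel '{"delta_pos":[[0.25,0.067,0],[0.183,0.183,0],[0.067,0.25,0],[0,0,0],[0,0,0],[0,0,0],[0,0,0]],"rot":[[0,0,0],[0,0,0],[0,0,0],[0,0,0],[0,0,0],[0,0,0],[0,0,0]]}'; python3 dial.py;  python3 -m handwheel '{"delta_pos":[[0,0,0],[0,0,0],[0,0,0],[0,0,0],[0,0,-0.6],[0,0,-0.8],[0,0,0],[0,0,0]],"rot":[[0,0,0],[0,0,0],[0,0,0],[0,0,0],[0,0,0],[0,0,0],[0,0,0],[0,0,0]]}' 0; python3 -c "
from h import *
f=grab('wrist','w5.png')
T=grab('top');i=T['color'][130:225,150:235]
w=f['color']
cv2.imwrite('pics/w5.png',np.hstack([cv2.resize(w,(533,400)),cv2.resize(i,(267,300))[:].copy() if 0 else cv2.resize(i,(267,400))]))
print('pull',proj(f,[.55,.2234,.087]),'peg',proj(f,[.674,.213,.156]))
"
```

```text
clock: 14.6
ee_pos: [0.6763, 0.2125, 0.0965]
ee_rot: [3.134, -0.19, 0.004]
wrist_force: [4.5, -1.9, 5.7]
opening: 0.0125
grip_force: 41.0
th -179.89971223552982 r 0.03205165744746125 toolyaw -6.929705522978644 [0.67630586 0.21253821 0.09648786] [ 4.46126046 -1.91243428  5.73588999] 0.012457011535739491
clock: 15.6
ee_pos: [0.6743, 0.2137, 0.1797]
ee_rot: [3.136, -0.188, -0.0]
wrist_force: [0.2, -1.2, -0.8]
opening: 0.0429
grip_force: 0.0
pull (np.float64(287.20388213144247), np.float64(316.1286576764978)) peg (np.float64(282.74984287136186), np.float64(228.20374042386098))
```

View pics/w5.png

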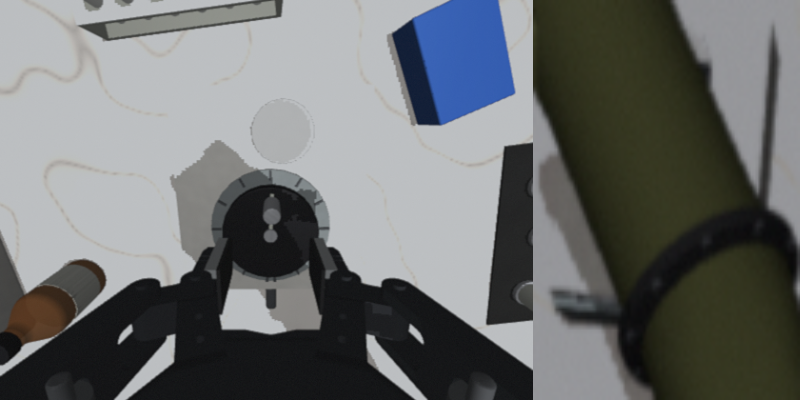

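```bash
python3 -m handwheel '{"delta_pos":[[-0.7,0.01,0],[-0.7,0.02,0],[-0.67,0.01,0],[0,0,0.7],[0,0,0.7],[0,0,0.7],[0,0,0.57],[0,0,0],[0,0,0]],"rot":[[0,0,0],[0,0,0],[0,0,0],[0,0,0],[0,0,0],[0,0,0],[0,0,0],[0,0,0],[0,0,0]]}' && python3 -m handwheel '{"delta_pos":[[0,0,0],[0,0,0],[0,0,0],[0,0,0],[0,0,0],[0,0,0]],"rot":[[0,0,0],[0,0,0],[0,0,0],[0,0,0],[0,0,0],[0,0,0]]}' -1 40; python3 -c "
from h import *
print(status.state()['joints'])"
```

```text
clock: 16.82
ee_pos: [0.5513, 0.2265, 0.0204]
ee_rot: [-3.136, 0.188, -0.0]
wrist_force: [0.5, 0.6, 0.8]
opening: 0.0426
grip_force: 0.0
clock: 17.58
ee_pos: [0.552, 0.2282, 0.0214]
ee_rot: [-3.133, 0.186, -0.004]
wrist_force: [-0.5, 5.2, 7.0]
opening: 0.0116
grip_force: 43.6
[-0.25157066  0.65822271 -0.28963527  1.78878232  0.26407986  0.7286348
 -2.37067923]
```

```bash
python3 -m handwheel '{"delta_pos":[[-0.2,0,0],[-0.3,0,0],[-0.3,0,0],[-0.3,0,0],[-0.3,0,0],[-0.3,0,0],[-0.25,0,0],[0,0,0],[0,0,0]],"rot":[[0,0,0],[0,0,0],[0,0,0],[0,0,0],[0,0,0],[0,0,0],[0,0,0],[0,0,0],[0,0,0]]}'
```

```text
clock: 18.7
ee_pos: [0.4357, 0.2415, 0.0213]
ee_rot: [-3.134, 0.186, -0.004]
wrist_force: [-2.0, 2.9, 10.4]
opening: 0.0112
grip_force: 44.2
```

```bash
python3 -m handwheel '{"delta_pos":[[0,0,0],[0,0,0],[0,0,0],[0,0,0],[0,0,-0.7],[0,0,-0.9],[0,0,-0.9]],"rot":[[0,0,0],[0,0,0],[0,0,0],[0,0,0],[0,0,0],[0,0,0],[0,0,0]]}' 0 && python3 -m handwheel '{"delta_pos":[[0,0,0],[0,0,0],[0,0,0],[0,0,0],[0,0,0],[0,0,0],[0,0,0],[0,0,0],[0,0,0],[0,0,0],[0,0,0],[0,0,0]],"rot":[[0,0,-0.94],[0,0,-0.94],[0,0,-0.94],[0,0,-0.94],[0,0,-0.94],[0,0,-0.94],[0,0,-0.94],[0,0,-0.94],[0,0,-0.94],[0,0,-0.94],[0,0,-0.94],[0,0,-0.91]]}'
python3 - <<'E'
from h import *
s=status.state();m=R.from_rotvec(s['ee_rot']).as_matrix();print(np.degrees(np.arctan2(m[1,0],m[0,0])),s['joints'],'above bare',goto([.625,-.297,.17]),'above mid',goto([.59,-.25,.17]))
t=grab('top')
E
```

```text
clock: 19.58
ee_pos: [0.4345, 0.2399, 0.1712]
ee_rot: [3.136, -0.188, -0.001]
wrist_force: [1.4, 0.5, -0.2]
opening: 0.0423
grip_force: 0.0
clock: 21.08
ee_pos: [0.4348, 0.2399, 0.1696]
ee_rot: [2.346, 2.089, -0.001]
wrist_force: [0.2, 0.4, -0.0]
opening: 0.0426
grip_force: 0.0
83.37046407931425 [-0.01783007  0.40587315 -0.75958599  1.86920537  0.32982024  0.99632026
 -1.03499439] above bare [-8.523e+00  4.183e+00 -4.000e-03] above mid [-7.812e+00  3.513e+00 -4.000e-03]
```

```bash
python3 -m handwheel '{"delta_pos":[[-0.5,0.2,0],[-0.8,0.33,0],[-0.8,0.33,0],[-0.8,0.33,0],[-0.8,0.33,0],[-0.8,0.33,0],[-0.8,0.33,0],[-0.8,0.33,0],[-0.8,0.33,0],[-0.7,0.3,0],[-0.5,0.2,0],[0,0,0]],"rot":[[0,0,0],[0,0,0],[0,0,0],[0,0,0],[0,0,0],[0,0,0],[0,0,0],[0,0,0],[0,0,0],[0,0,0],[0,0,0],[0,0,0]]}' 0.3
python3 - <<'E'
from h import *
f=grab('wrist','w6.png')
for n,p in dict(bare=[.6235,-.2975],crA=[.6274,-.2249],crB=[.5508,-.2158]).items():print(n,proj(f,p+[.003]),proj(f,p+[.06]))
E
```

```text
clock: 22.62
ee_pos: [0.5752, -0.2698, 0.1686]
ee_rot: [-2.357, -2.076, 0.002]
wrist_force: [0.2, 0.6, 0.7]
opening: 0.0552
grip_force: 0.0
bare (np.float64(326.52110302717597), np.float64(204.7637384374046)) (np.float64(334.24281735674714), np.float64(218.92382037459632))
crA (np.float64(324.51667719817544), np.float64(143.66096510650902)) (np.float64(332.40359370356435), np.float64(146.85632209905873))
crB (np.float64(257.32689855002235), np.float64(144.1863141956311)) (np.float64(252.03504469117885), np.float64(147.48198971590304))
```

View pics/w6.png

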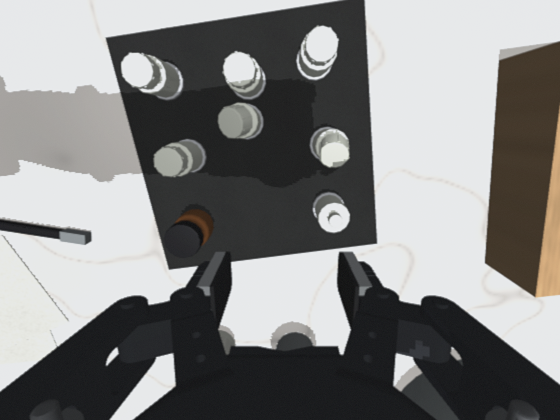

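```bash
python3 - <<'E'
from h import *
f=load('wrist')
print('bare neck',pix(f,336,216,.060),'crA cap',pix(f,333,149,.066),'crB foot',pix(f,247,119,.01),'cap',pix(f,238,122,.066))
print('seal',pix(f,250,78,.01),pix(f,240,67,.07))
print('bare',goto([.6255,-.297,.08]), goto([.6255,-.297,-.018]))
i=f['color'][30:190,180:370];cv2.imwrite('pics/w7.png',cv2.resize(cv2.convertScaleAbs(i,alpha=1.5,beta=10),None,fx=4,fy=4)[:600,:760])
E
```

```text
bare neck [ 0.62553319 -0.29458621  0.06      ] crA cap [ 0.62688452 -0.22644313  0.066     ] crB foot [ 0.54429085 -0.18737038  0.01      ] cap [ 0.54228068 -0.19125057  0.066     ]
seal [ 0.55410143 -0.1468755   0.01      ] [ 0.55225543 -0.14692484  0.07      ]
bare [-0.392  0.893  1.481] [-0.393  0.895  3.115]
```

View pics/w7.png

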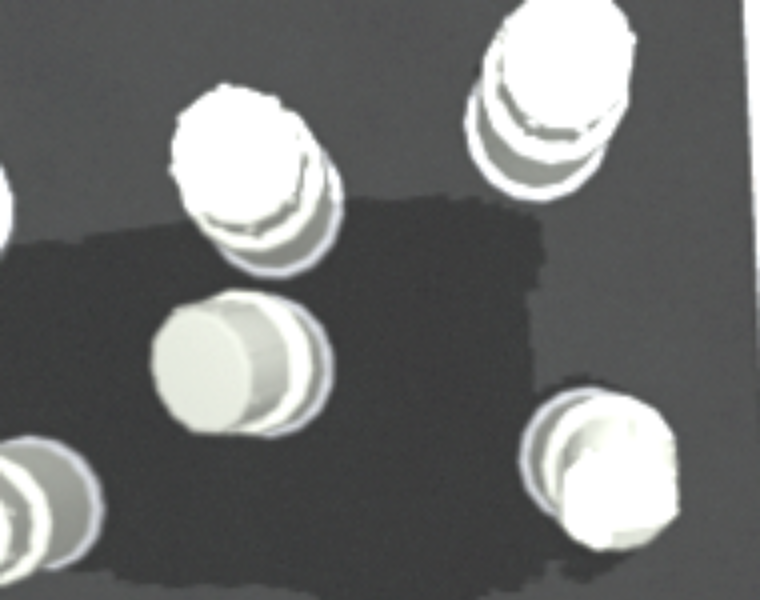

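```bash
python3 -m handwheel '{"delta_pos":[[-0.2,0.45,0],[-0.18,0.44,0],[0,0,0.5],[0,0,0.7],[0,0,0.7],[0,0,0.5],[0,0,0.4],[0,0,0.3],[0,0,0]],"rot":[[0,0,0],[0,0,0],[0,0,0],[0,0,0],[0,0,0],[0,0,0],[0,0,0],[0,0,0],[0,0,0]]}' 0.3 && python3 -m handwheel '{"delta_pos":[[0,0,0],[0,0,0],[0,0,0],[0,0,0],[0,0,0],[0,0,0]],"rot":[[0,0,0],[0,0,0],[0,0,0],[0,0,0],[0,0,0],[0,0,0]]}' -1 25
```

```text
clock: 23.8
ee_pos: [0.6253, -0.2941, -0.0173]
ee_rot: [-2.348, -2.084, 0.001]
wrist_force: [0.2, 0.5, 0.8]
opening: 0.0554
grip_force: 0.0
clock: 24.55
ee_pos: [0.6269, -0.2954, -0.0149]
ee_rot: [2.349, 2.083, 0.002]
wrist_force: [-0.1, 1.4, 6.0]
opening: 0.0331
grip_force: 25.5
```

```bash
python3 -m handwheel '{"delta_pos":[[0,0,-0.4],[0,0,-0.8],[0,0,-0.8],[0.4,-0.13,0],[0.7,-0.23,0],[0.85,-0.28,0],[0.85,-0.28,0],[0.85,-0.28,0],[0.85,-0.28,0],[0.85,-0.28,0],[0.85,-0.28,0],[0.85,-0.28,0]],"rot":[[0,0,0],[0,0,0],[0,0,0],[0,0,0],[0,0,0],[0,0,0],[0,0,0],[0,0,0],[0,0,0],[0,0,0],[0,0,0],[0,0,0]]}'
python3 - <<'E'
from h import *
print(goto([.510,.278,.1]))
E
```

```text
clock: 26.05
ee_pos: [0.538, 0.1427, 0.104]
ee_rot: [2.35, 2.084, 0.0]
wrist_force: [0.5, -0.4, -0.3]
opening: 0.0332
grip_force: 25.1
[ 2.182 -0.733  0.067]
```

```bash
python3 -m handwheel '{"delta_pos":[[0.7,-0.23,0],[0.7,-0.23,0],[0.5,-0.17,0],[0.23,-0.08,0],[0,0,0],[0,0,0]],"rot":[[0,0,0],[0,0,0],[0,0,0],[0,0,0],[0,0,0],[0,0,0]]}'
python3 - <<'E'
from h import *
print(goto([.510,.278,-.004]))
E
```

```text
clock: 26.8
ee_pos: [0.5121, 0.2713, 0.1036]
ee_rot: [2.352, 2.081, -0.001]
wrist_force: [0.4, 0.4, -0.9]
opening: 0.0332
grip_force: 25.1
[ 0.11  -0.048  1.793]
```

```bash
python3 -m handwheel '{"delta_pos":[[0.11,-0.05,0],[0,0,0.5],[0,0,0.5],[0,0,0.35],[0,0,0.25],[0,0,0.13],[0,0,0]],"rot":[[0,0,0],[0,0,0],[0,0,0],[0,0,0],[0,0,0],[0,0,0],[0,0,0]]}'
```

```text
clock: 27.68
ee_pos: [0.5092, 0.2802, -0.0001]
ee_rot: [-2.35, -2.084, 0.0]
wrist_force: [-0.3, -0.1, 0.2]
opening: 0.0333
grip_force: 25.1
```

```bash
python3 -m handwheel '{"delta_pos":[[0,0,0.04],[0,0,0.03],[0,0,0]],"rot":[[0,0,0],[0,0,0],[0,0,0]]}'
```

```text
clock: 28.05
ee_pos: [0.5092, 0.2803, -0.004]
ee_rot: [2.35, 2.085, 0.0]
wrist_force: [0.3, 0.6, -1.4]
opening: 0.0334
grip_force: 25.1
```

```bash
python3 -m handwheel '{"delta_pos":[[0,0,0.03],[0,0,0],[0,0,0],[0,0,0],[0,0,-0.3],[0,0,-0.8],[0,0,-0.8],[0,0,-0.8],[0,0,0]],"rot":[[0,0,0],[0,0,0],[0,0,0],[0,0,0],[0,0,0],[0,0,0],[0,0,0],[0,0,0],[0,0,0]]}' 0.1 && python3 - <<'E'
from h import *
f=grab('wrist');cv2.imwrite('pics/w8.png',f['color'])
print(goto([.6269,-.2262,.155]),'vial pred',proj(f,[.51,.279,.06]))
for n,(a,b) in dict(FL=(-.083,.075),FR=(-.083,-.075)).items():
    ex=np.array([.9932,-.1167]);ey=np.array([.1167,.9932]);p=np.array([.540,.2293])+a*ex+b*ey;print(n,proj(f,[*p,.048]))
print(proj(f,[.5055,.2334,.012]))
E
```

```text
clock: 29.18
ee_pos: [0.5097, 0.2821, 0.1605]
ee_rot: [2.349, 2.085, 0.01]
wrist_force: [-0.1, -0.4, -0.3]
opening: 0.0472
grip_force: 0.0
[-8.16   2.955  0.045] vial pred (np.float64(284.37810888518715), np.float64(204.09790191566645))
FL (np.float64(236.7192948146025), np.float64(172.88258851917513))
FR (np.float64(242.74149377069583), np.float64(304.486935876607))
(np.float64(284.8891731370168), np.float64(231.43604546236787))
```

View pics/w8.png

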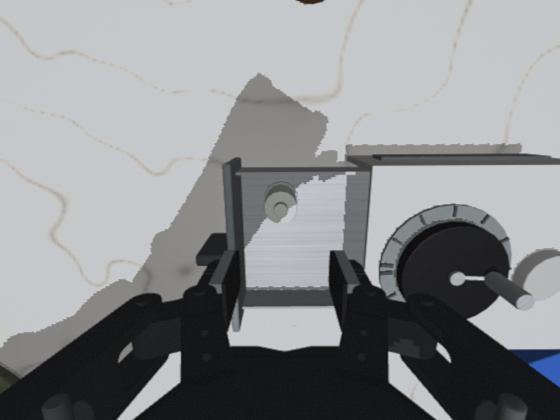

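```bash
python3 -m handwheel '{"delta_pos":[[-0.5,0.18,0],[-0.8,0.3,0],[-0.8,0.3,0],[-0.8,0.3,0],[-0.8,0.3,0],[-0.8,0.3,0],[-0.8,0.3,0],[-0.8,0.3,0],[-0.8,0.3,0],[-0.8,0.28,0],[-0.43,0.13,0],[0,0,0]],"rot":[[0,0,0],[0,0,0],[0,0,0],[0,0,0],[0,0,0],[0,0,0],[0,0,0],[0,0,0],[0,0,0],[0,0,0],[0,0,0],[0,0,0]]}' 0.3
python3 - <<'E'
from h import *
f=grab('wrist')
print(goto([.629,-.225,-.015]),'foot',proj(f,[.629,-.225,.003]))
i=f['color'];u,v=map(int,proj(f,[.629,-.225,.06]))
g=(cv2.cvtColor(i,6)>95).astype(np.uint8);g[255:]=0
n,l,s,c=cv2.connectedComponentsWithStats(g)
print([(s[k].tolist(),c[k].round().tolist()) for k in range(1,n) if 150<s[k][4]<4000],(u,v))
E
```

```text
clock: 30.72
ee_pos: [0.6275, -0.2282, 0.1538]
ee_rot: [-2.352, -2.078, 0.004]
wrist_force: [-0.5, 0.9, 0.3]
opening: 0.0555
grip_force: 0.0
[0.009 0.027 2.821] foot (np.float64(285.62413671490776), np.float64(187.13981320199775))
[([250, 85, 39, 42, 1240], [269.0, 105.0]), ([169, 108, 53, 37, 1445], [194.0, 125.0]), ([167, 149, 54, 43, 1573], [193.0, 170.0]), ([269, 172, 34, 48, 1366], [285.0, 196.0])] (285, 198)
```

```bash
python3 -m handwheel '{"delta_pos":[[0.01,0.03,0.5],[0,0,0.7],[0,0,0.7],[0,0,0.5],[0,0,0.4],[0,0,0],[0,0,0]],"rot":[[0,0,0],[0,0,0],[0,0,0],[0,0,0],[0,0,0],[0,0,0],[0,0,0]]}' 0.3 && python3 -m handwheel '{"delta_pos":[[0,0,0],[0,0,0],[0,0,0],[0,0,0],[0,0,0],[0,0,0]],"rot":[[0,0,0],[0,0,0],[0,0,0],[0,0,0],[0,0,0],[0,0,0]]}' -1 25
python3 - <<'E'
from h import *
print(goto([.5055,.2334,status.state()['ee_pos'][2]]))
E
```

```text
clock: 31.65
ee_pos: [0.6314, -0.2239, -0.0111]
ee_rot: [2.349, 2.086, 0.002]
wrist_force: [0.2, -0.5, 0.5]
opening: 0.0558
grip_force: 0.0
clock: 32.4
ee_pos: [0.6316, -0.225, -0.0106]
ee_rot: [2.349, 2.084, 0.002]
wrist_force: [-0.8, 0.9, 7.0]
opening: 0.0331
grip_force: 25.0
[ 7.334e+00 -2.999e+00 -6.000e-03]
```

```bash
python3 -m handwheel '{"delta_pos":[[0,0,-0.4],[0,0,-0.8],[0,0,-0.8],[0.4,-0.16,0],[0.75,-0.31,0],[0.85,-0.35,0],[0.85,-0.35,0],[0.85,-0.35,0],[0.85,-0.35,0],[0.85,-0.35,0],[0.85,-0.35,0],[0.6,-0.25,0]],"rot":[[0,0,0],[0,0,0],[0,0,0],[0,0,0],[0,0,0],[0,0,0],[0,0,0],[0,0,0],[0,0,0],[0,0,0],[0,0,0],[0,0,0]]}'; python3 -m handwheel '{"delta_pos":[[0.48,-0.18,0],[0,0,0],[0,0,0]],"rot":[[0,0,0],[0,0,0],[0,0,0]]}'
python3 - <<'E'
from h import *
print(goto([.5055,.2334,0.0]))
E
```

```text
clock: 33.9
ee_pos: [0.5111, 0.2059, 0.1087]
ee_rot: [-2.348, -2.087, -0.002]
wrist_force: [1.6, -0.7, 0.3]
opening: 0.0335
grip_force: 25.1
clock: 34.28
ee_pos: [0.5049, 0.2322, 0.1081]
ee_rot: [2.35, 2.084, -0.001]
wrist_force: [0.5, -0.7, 0.1]
opening: 0.0331
grip_force: 25.1
[0.023 0.006 1.801]
```

```bash
python3 -m handwheel '{"delta_pos":[[0.02,0,0.5],[0,0,0.5],[0,0,0.4],[0,0,0.25],[0,0,0.15],[0,0,0],[0,0,0]],"rot":[[0,0,0],[0,0,0],[0,0,0],[0,0,0],[0,0,0],[0,0,0],[0,0,0]]}'
```

```text
clock: 35.15
ee_pos: [0.5053, 0.2344, 0.0007]
ee_rot: [2.35, 2.084, 0.002]
wrist_force: [0.6, -0.3, -0.7]
opening: 0.0334
grip_force: 25.1
```

```bash
python3 -m handwheel '{"delta_pos":[[0,0,0.03],[0,0,0]],"rot":[[0,0,0],[0,0,0]]}' &&  python3 -m handwheel '{"delta_pos":[[0,0,0],[0,0,0],[0,0,0],[0,0,-0.3],[0,0,-0.8],[0,0,-0.8],[0,0,-0.8],[0,0,0]],"rot":[[0,0,0],[0,0,0],[0,0,0],[0,0,0],[0,0,0],[0,0,0],[0,0,0],[0,0,0]]}' 0.1 && python3 - <<'E'
from h import *
f=grab('wrist');cv2.imwrite('pics/w9.png',f['color'])
print(goto([.544,-.188,.155]))
E
```

```text
clock: 35.4
ee_pos: [0.505, 0.2342, -0.0016]
ee_rot: [2.35, 2.084, 0.001]
wrist_force: [0.4, 0.0, -0.5]
opening: 0.0331
grip_force: 25.1
clock: 36.4
ee_pos: [0.5066, 0.2357, 0.164]
ee_rot: [2.349, 2.083, 0.011]
wrist_force: [0.5, -0.6, -0.1]
opening: 0.0466
grip_force: 0.0
[-6.917  1.477  0.107]
```

```bash
python3 -m handwheel '{"delta_pos":[[-0.5,0.1,0],[-0.8,0.17,0],[-0.8,0.17,0],[-0.8,0.17,0],[-0.8,0.17,0],[-0.8,0.17,0],[-0.8,0.17,0],[-0.8,0.17,0],[-0.6,0.13,0],[-0.2,0.06,0],[0,0,0],[0,0,0]],"rot":[[0,0,0],[0,0,0],[0,0,0],[0,0,0],[0,0,0],[0,0,0],[0,0,0],[0,0,0],[0,0,0],[0,0,0],[0,0,0],[0,0,0]]}' 0.3
python3 - <<'E'
from h import *
f=grab('wrist')
print(goto([.544,-.188,-.013]),'foot',proj(f,[.544,-.188,.003]),proj(f,[.544,-.188,.049]),'seal',proj(f,[.553,-.148,.003]))
i=f['color'][50:255,150:420];cv2.imwrite('pics/w10.png',cv2.resize(cv2.convertScaleAbs(i,alpha=1.3),None,fx=2.9,fy=2.9))
E
```

```text
clock: 37.95
ee_pos: [0.5436, -0.1852, 0.16]
ee_rot: [-2.347, -2.087, -0.001]
wrist_force: [0.3, -0.2, 0.5]
opening: 0.0553
grip_force: 0.0
[-0.048  0.011  2.886] foot (np.float64(284.84327566615514), np.float64(191.4302841172623)) (np.float64(284.95440998485503), np.float64(200.9024186271662)) seal (np.float64(288.6611713585285), np.float64(156.1341833131819))
```

View pics/w10.png

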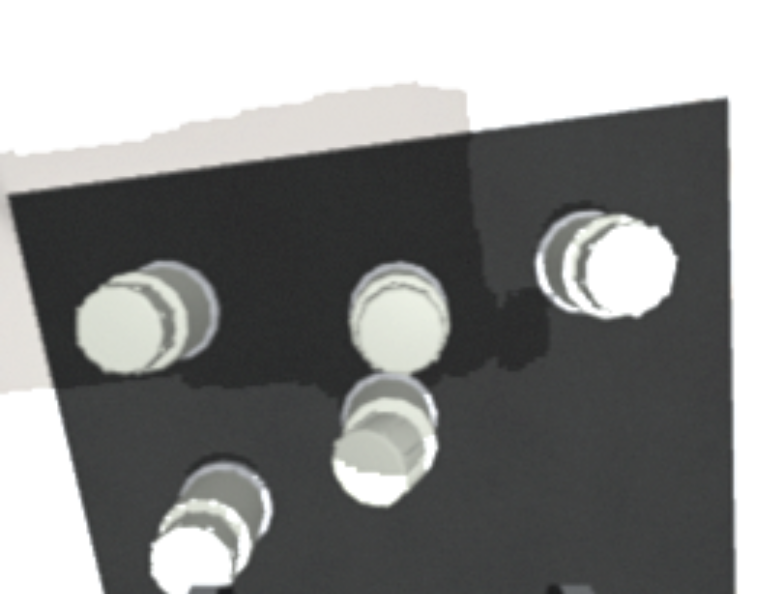

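```bash
python3 -m handwheel '{"delta_pos":[[-0.1,0.01,0.5],[0,0,0.7],[0,0,0.7],[0,0,0.5],[0,0,0.47],[0,0,0],[0,0,0]],"rot":[[0,0,0],[0,0,0],[0,0,0],[0,0,0],[0,0,0],[0,0,0],[0,0,0]]}' 0.3 && python3 -m handwheel '{"delta_pos":[[0,0,0],[0,0,0],[0,0,0],[0,0,0],[0,0,0],[0,0,0]],"rot":[[0,0,0],[0,0,0],[0,0,0],[0,0,0],[0,0,0],[0,0,0]]}' -1 25
python3 - <<'E'
from h import *
print(goto([.500,.188,status.state()['ee_pos'][2]]))
E
```

```text
clock: 38.88
ee_pos: [0.5443, -0.1926, -0.0109]
ee_rot: [2.349, 2.085, 0.002]
wrist_force: [-0.2, -0.5, 0.5]
opening: 0.0555
grip_force: 0.0
clock: 39.62
ee_pos: [0.5443, -0.1935, -0.0106]
ee_rot: [2.349, 2.083, 0.002]
wrist_force: [-1.6, -0.6, 7.0]
opening: 0.0333
grip_force: 24.4
[ 6.225e+00 -1.493e+00 -6.000e-03]
```

```bash
python3 -m handwheel '{"delta_pos":[[0,0,-0.4],[0,0,-0.8],[0,0,-0.8],[0.4,-0.1,0],[0.75,-0.18,0],[0.85,-0.2,0],[0.85,-0.2,0],[0.85,-0.2,0],[0.85,-0.2,0],[0.85,-0.2,0],[0.6,-0.15,0],[0.22,-0.06,0]],"rot":[[0,0,0],[0,0,0],[0,0,0],[0,0,0],[0,0,0],[0,0,0],[0,0,0],[0,0,0],[0,0,0],[0,0,0],[0,0,0],[0,0,0]]}'; python3 -m handwheel '{"delta_pos":[[0,0,0],[0,0,0],[0,0,0]],"rot":[[0,0,0],[0,0,0],[0,0,0]]}'
python3 - <<'E'
from h import *
print(goto([.500,.188,0.0]))
E
```

```text
clock: 41.12
ee_pos: [0.4987, 0.1904, 0.1086]
ee_rot: [-2.346, -2.089, -0.002]
wrist_force: [-0.1, 0.1, -0.6]
opening: 0.0331
grip_force: 25.2
clock: 41.5
ee_pos: [0.4997, 0.1859, 0.1079]
ee_rot: [2.353, 2.081, -0.001]
wrist_force: [-0.2, 0.5, -0.7]
opening: 0.0331
grip_force: 25.2
[3.700e-02 1.000e-03 1.798e+00]
```

```bash
python3 -m handwheel '{"delta_pos":[[0.04,0,0.5],[0,0,0.5],[0,0,0.4],[0,0,0.25],[0,0,0.17],[0,0,0],[0,0,0]],"rot":[[0,0,0],[0,0,0],[0,0,0],[0,0,0],[0,0,0],[0,0,0],[0,0,0]]}' && python3 -m handwheel '{"delta_pos":[[0,0,0],[0,0,0],[0,0,0],[0,0,-0.3],[0,0,-0.8],[0,0,-0.8],[0,0,-0.8],[0,0,0]],"rot":[[0,0,0],[0,0,0],[0,0,0],[0,0,0],[0,0,0],[0,0,0],[0,0,0],[0,0,0]]}' 0.1 && python3 - <<'E'
from h import *
f=grab('wrist');t=grab('top');s=grab('scene')
print(goto([.4357,.2415,.16]))
for n,p in dict(b=[.5092,.2803],A=[.505,.2342],B=[.5,.188]).items():
  print(n,[np.round(proj(q,p+[.07])) for q in(f,t)])
g=(cv2.cvtColor(t['color'],6)>110).astype(np.uint8)
cv2.imwrite('pics/f.png',f['color'])
E
```

```text
clock: 42.38
ee_pos: [0.4999, 0.1902, -0.0008]
ee_rot: [2.35, 2.084, 0.001]
wrist_force: [-0.1, 0.7, -0.0]
opening: 0.0331
grip_force: 26.3
clock: 43.38
ee_pos: [0.5014, 0.1914, 0.1645]
ee_rot: [2.349, 2.083, 0.01]
wrist_force: [-0.0, 0.2, -0.2]
opening: 0.0472
grip_force: 0.0
[ 0.733 -1.153  0.002]
b [array([280., 104.]), array([168., 227.])]
A [array([282., 157.]), array([185., 228.])]
B [array([283., 206.]), array([201., 229.])]
```

```bash
python3 - <<'E'
from h import *
f=load('wrist');g=cv2.cvtColor(f['color'],6);c=g[60:250:8,240:330:6]
print('\n'.join(' '.join('%3d'%v for v in r) for r in c))
E
python3 -m handwheel '{"delta_pos":[[0.37,-0.58,0],[0.37,-0.57,0],[0,0,0],[0,0,0],[0,0,0],[0,0,0],[0,0,0],[0,0,0]],"rot":[[0,0,0],[0,0,0],[0,0,0.94],[0,0,0.94],[0,0,0.94],[0,0,0.94],[0,0,0.94],[0,0,0.94]]}' 0
python3 -m handwheel '{"delta_pos":[[0,0,0],[0,0,0],[0,0,0],[0,0,0],[0,0,0],[0,0,0],[0,0,0]],"rot":[[0,0,0.94],[0,0,0.94],[0,0,0.94],[0,0,0.94],[0,0,0.94],[0,0,0.91],[0,0,0]]}'
python3 - <<'E'
from h import *
grab('wrist');s=status.state();m=R.from_rotvec(s['ee_rot']).as_matrix();print(np.degrees(np.arctan2(m[1,0],m[0,0])),s['joints'][6],goto([.4357,.2415,.021]))
E
```

```text
205 205 205 205 205 205 206 206 205 204 205 205 205 205 205
206 206 205 205 206 205 205 204 205 205 206 205 206 205 205
118 116 113  80  80  79  96 108 108 108 107 107 106 100 103
205 202 128 129 129 129 130 206 206 206 206 206 205 206 205
141 120 121 122 124 122 132 118 197 203 204 204 204 204 204
118 120 120 121 143 149 151 152 153 165 202 203 203 204 204
125 125 125 126 148 134 150 153 153 149 127 207 206 205 205
123 124 123 124 145 147 145 121 149 131 127 126 145 207 205
120 121 122 120 102 143 146 147 143 124 125 125 126 126 127
123 124 123 124 123 124 119 119 123 124 124 125 124 124 125
121 120 120 121 121 112  95 137 102 112 122 120 122 122 125
122 122 122 122 122 146 106 115 116 150 125 126 126 124 205
118 118 120 121 111 102 127 127 124 105 112 122 122 205 123
118 118 119 119 119 121 122 123 122 118 119 118 119 119 118
110 119 119 119 120 120 120 121 121 119 121 121 121 122 122
 98 119 118 119 120 108  80  85  86 114 119 122 206 205 206
 91 118 120 119 120 140  95  98 128 140 205 206 205 206 205
 72 120 121 120 116 124 125 126 114 118 205 204 205 204 203
 59 119 118 119 122 124 125 125 115 117 205 206 204 201 201
 52 115 154 188 199 120 123 124 106 201 199 199 199 198 197
 50  79  87  76  91  77  90  77  76  79  73  77  72  72  69
 71  69  71  71  74  73  75  73  73  76  79  78  79  78  80
184 205 206 205 205 205 205 205 205 205 206 206 206 206 205
205 206 205 205 205 205 205 206 205 205 206 205 206 206 206
clock: 44.52
ee_pos: [0.4355, 0.2418, 0.1592]
ee_rot: [2.972, 1.017, -0.005]
wrist_force: [0.1, -0.1, -1.2]
opening: 0.0427
grip_force: 0.0
clock: 45.4
ee_pos: [0.4356, 0.242, 0.1595]
ee_rot: [3.134, -0.186, -0.003]
wrist_force: [-0.2, 0.1, 0.4]
opening: 0.0424
grip_force: 0.0
-6.686966993026128 -2.374041829252229 [0.005 0.007 2.312]
```

```bash
python3 -m handwheel '{"delta_pos":[[0,0,0.7],[0,0,0.7],[0,0,0.6],[0,0,0.3],[0,0,0],[0,0,0]],"rot":[[0,0,0],[0,0,0],[0,0,0],[0,0,0],[0,0,0],[0,0,0]]}' 0 && python3 -m handwheel '{"delta_pos":[[0,0,0],[0,0,0],[0,0,0],[0,0,0],[0,0,0],[0,0,0]],"rot":[[0,0,0],[0,0,0],[0,0,0],[0,0,0],[0,0,0],[0,0,0]]}' -1 40 && python3 -m handwheel '{"delta_pos":[[0.05,0,0],[0.08,0,0],[0.1,0,0],[0.1,0,0],[0.1,0,0],[0.1,0,0],[0.1,0,0],[0.1,0,0],[0.1,0,0],[0.1,0,0],[0.1,0,0],[0.1,0,0]],"rot":[[0,0,0],[0,0,0],[0,0,0],[0,0,0],[0,0,0],[0,0,0],[0,0,0],[0,0,0],[0,0,0],[0,0,0],[0,0,0],[0,0,0]]}' && python3 -m handwheel '{"delta_pos":[[0.1,0,0],[0.1,0,0],[0.1,0,0],[0.1,0,0],[0.1,0,0],[0.1,0,0],[0.1,0,0],[0.06,0,0],[0.03,0,0],[0,0,0],[0,0,0]],"rot":[[0,0,0],[0,0,0],[0,0,0],[0,0,0],[0,0,0],[0,0,0],[0,0,0],[0,0,0],[0,0,0],[0,0,0],[0,0,0]]}'
```

```text
clock: 46.2
ee_pos: [0.4366, 0.2427, 0.0232]
ee_rot: [-3.136, 0.186, -0.0]
wrist_force: [-0.2, -0.0, 0.2]
opening: 0.0431
grip_force: 0.0
clock: 46.95
ee_pos: [0.4367, 0.2412, 0.0237]
ee_rot: [3.135, -0.188, 0.002]
wrist_force: [-0.8, -4.9, 6.0]
opening: 0.0111
grip_force: 40.1
clock: 48.45
ee_pos: [0.5038, 0.2336, 0.0237]
ee_rot: [3.135, -0.187, 0.001]
wrist_force: [-2.1, -3.2, 5.4]
opening: 0.011
grip_force: 40.0
clock: 49.82
ee_pos: [0.5513, 0.2281, 0.0237]
ee_rot: [3.136, -0.188, 0.002]
wrist_force: [-0.4, -2.3, 7.2]
opening: 0.0116
grip_force: 40.0
```

```bash
python3 -m handwheel '{"delta_pos":[[0.03,0,0],[0.04,0,0],[0,0,0],[0,0,0],[0,0,0]],"rot":[[0,0,0],[0,0,0],[0,0,0],[0,0,0],[0,0,0]]}' && python3 -m handwheel '{"delta_pos":[[0,0,0],[0,0,0],[0,0,0],[0,0,-0.5],[0,0,-0.8],[0,0,-0.8],[0,0,-0.7],[0,0,0],[0,0,0]],"rot":[[0,0,0],[0,0,0],[0,0,0],[0,0,0],[0,0,0],[0,0,0],[0,0,0],[0,0,0],[0,0,0]]}' 0 && python3 - <<'E'
from h import *
f=grab('wrist')
print(goto([.676,.2125,.19]),goto([.676,.2125,.0965]))
E
```

```text
clock: 50.45
ee_pos: [0.5554, 0.2277, 0.0238]
ee_rot: [3.136, -0.188, 0.002]
wrist_force: [-0.7, -2.5, 5.5]
opening: 0.0116
grip_force: 40.0
clock: 51.58
ee_pos: [0.5544, 0.2279, 0.1901]
ee_rot: [3.135, -0.188, -0.001]
wrist_force: [-0.4, 0.0, -1.0]
opening: 0.0424
grip_force: 0.0
[ 2.046  0.011 -0.011] [2.049 0.009 1.547]
```

```bash
python3 -m handwheel '{"delta_pos":[[0.5,0,0],[0.7,0,0],[0.6,0,0],[0.24,0.01,0],[0,0,0],[0,0,0.4],[0,0,0.5],[0,0,0.4],[0,0,0.25],[0,0,0],[0,0,0]],"rot":[[0,0,0],[0,0,0],[0,0,0],[0,0,0],[0,0,0],[0,0,0],[0,0,0],[0,0,0],[0,0,0],[0,0,0],[0,0,0]]}' 0 && python3 -m handwheel '{"delta_pos":[[0,0,0],[0,0,0],[0,0,0],[0,0,0],[0,0,0],[0,0,0]],"rot":[[0,0,0],[0,0,0],[0,0,0],[0,0,0],[0,0,0],[0,0,0]]}' -1 40; python3 dial.py
```

```text
clock: 53.0
ee_pos: [0.6767, 0.2134, 0.0988]
ee_rot: [-3.135, 0.188, -0.002]
wrist_force: [0.1, -0.3, 0.2]
opening: 0.0428
grip_force: 0.0
clock: 53.75
ee_pos: [0.6768, 0.2131, 0.0988]
ee_rot: [-3.135, 0.188, -0.002]
wrist_force: [0.1, -0.9, 5.7]
opening: 0.0126
grip_force: 39.1
th 178.96967808506793 r 0.032502658228752486 toolyaw -6.864282194552964 [0.6768264  0.21311965 0.09882193] [ 0.09220051 -0.93593059  5.74290762] 0.012618038024108843
```

```bash
python3 -m handwheel '{"delta_pos":[[-0.067,0.25,0],[-0.183,0.183,0],[-0.25,0.067,0],[-0.25,-0.067,0],[-0.183,-0.183,0],[-0.067,-0.25,0],[0,0,0],[0,0,0],[0,0,0]],"rot":[[0,0,0],[0,0,0],[0,0,0],[0,0,0],[0,0,0],[0,0,0],[0,0,0],[0,0,0],[0,0,0]]}'; python3 dial.py; python3 -m handwheel '{"delta_pos":[[0,0,0],[0,0,0],[0,0,0],[0,0,0],[0,0,-0.6],[0,0,-0.8],[0,0,-0.8],[0,0,0],[0,0,0]],"rot":[[0,0,0],[0,0,0],[0,0,0],[0,0,0],[0,0,0],[0,0,0],[0,0,0],[0,0,0],[0,0,0]]}' 0; python3 dial.py
```

```text
clock: 54.88
ee_pos: [0.6174, 0.2219, 0.0988]
ee_rot: [-3.134, 0.186, -0.003]
wrist_force: [2.0, 1.6, 7.2]
opening: 0.0123
grip_force: 40.0
th 4.265328250701708 r 0.027678330653661334 toolyaw -6.799989406073465 [0.61735495 0.22190704 0.09876539] [1.98197572 1.60438335 7.22272338] 0.012291132106216683
clock: 56.0
ee_pos: [0.6164, 0.2199, 0.2292]
ee_rot: [3.136, -0.188, -0.001]
wrist_force: [0.0, 0.3, -1.1]
opening: 0.0425
grip_force: 0.0
th -0.11515349411361223 r 0.028324813477812842 toolyaw -6.863029214472216 [0.61637943 0.21989542 0.22922195] [ 0.01321349  0.29743114 -1.12436361] 0.04254510144890523
```

```bash
python3 - <<'E'
from h import *
f=grab('wrist');t=grab('top')
g=cv2.cvtColor(f['color'],6)
for x in (.575,.568,.553,.539,.530): print(x,np.round(proj(f,[x,.2265+(.552-x)*.117,.087])))
u=int(proj(f,[.552,.2265,.087])[0]);print('\n'.join(' '.join('%3d'%v for v in r) for r in g[236:340:4,u-20:u+24:4]))
h=(cv2.cvtColor(t['color'],6)[165:258,297:388]>75).astype(np.uint8)
n,l,s,c=cv2.connectedComponentsWithStats(h)
print([(s[k].tolist(),np.round(pix(t,c[k][0]+297,c[k][1]+165,.04)[:2],3).tolist()) for k in range(1,n) if s[k][4]>20])
E
```

```text
0.575 [283. 228.]
0.568 [283. 234.]
0.553 [283. 246.]
0.539 [283. 257.]
0.53 [284. 263.]
113 129 129 129  67  46  40 129 128 129 179
127 130 129 130  68  46  42 129 128 128 128
129 130 130 130  68  45  39 130 127 129 129
129 129 131 131  67  44  41 130 129 128 128
130 130 130 129  67  42  38 129 129 129 129
130 130 130 132 131 123 127 130 129 129 130
130 131 130 130 130 131 131 129 130 129 128
130 130 129 130 131 131 130 130 129 128 129
130 130 130 130 130 130 130 130 129 128 129
130 129 130 130 131 129 129 129 128 128 128
128 130 130 129 129 129 129 128 128 129 128
182 129 129 129 129 128 128 128 129 128 127
182 161 129 128 128 128 129 128 128 128 127
182 181 134 128 128 128 128 128 128 127 125
181 182 181 129 129 128 128 128 128 126 125
181 181 181 177 127 128 128 127 127 126 125
182 181 181 181 173 126 128 127 126 126 126
181 180 181 181 181 125 127 126 126 127 125
181 182 181 182 165 125 126 126 125 126 125
181 181 182 181 181 127 126 127 126 126 125
180 181 181 181 181 181 154 172 125 126 125
181 181 181 180 181 181 181 181 126 125 125
180 181 181 181 182 181 181 181 177 124 124
182 181 180 182 181 181 181 181 181 151 124
181 181 181 181 181 181 181 181 181 181 125
181 180 180 181 181 181 182 181 180 181 182
[([0, 0, 91, 71, 543], [0.653, -0.256]), ([11, 14, 11, 13, 107], [0.627, -0.138]), ([16, 39, 11, 14, 113], [0.554, -0.148]), ([41, 66, 11, 13, 109], [0.474, -0.218]), ([13, 69, 11, 14, 114], [0.465, -0.137])]
```

```bash
python3 -c "
from plant import robot
print(robot.hand_in())"
```

```text
the job is handed in; nothing more can be done
None
```

The job is handed in with no verdict returned: the dial combination was run, the three odd vials (one bare, two crooked) stand in the shut drawer, the dial is on 0 to within about 4°, and the four good vials stand on the mat; the last checks on the drawer and mat were image measurements, since my picture allowance was used up.

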